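Lock the plate clamp of an orbital shaker

TASK

Secure the 24-well plate on the shaker: push the orange clamp knob along its L-shaped slot so that the jaw drives the plate against the rear stop, then round the corner and fully home to the end of the side leg. Push the knob gently and do not pinch it; do not touch or lift the plate yourself, and leave everything else on the bench where it stands.

Things in the scene. Friction and masses are not known exactly. Their poses are not given: they have to be found in the camera images.
- shaker: White orbital plate shaker fixed on the bench, 300 (its x) x 240 (its y) mm. Origin at the centre of its underside, z up; its -x side is the front with display and dials, facing the robot within 35 degrees. Aluminium platform (286 x 230) with its top at z = 112. A steel gate plate on its front half (x -138 to -20, y -75 to 75, top at z = 128) has the L-shaped slot (red dot by its start, green by its end); only the knob rises above it.
- slot_start (a point): Where the pin's centre stands at the front end of the slot's first leg, on the gate plate's top: (-95, -17, 128) mm in the shaker's frame. The first leg runs from here along the shaker's +x to slot_corner. The slot is 11 mm wide, the pin under the knob 8 mm; the inner corner is rounded, radius 4 mm.
- slot_corner (a point): Where the pin's centre stands when it is pushed fully to the corner, against the slot's far edge: (-40, -17, 128) mm in the shaker's frame. The side leg runs from here along the shaker's +y.
- slot_end (a point): Where the pin's centre stands at the end of the side leg, the locked place: (-40, 17, 128) mm in the shaker's frame.
- rear_stop (a point): Middle of the rear stop's face at platform height, (131.5, 0, 112) mm in the shaker's frame; the stop is 100 wide and 16 high. The plate lies before it between two side rails 7 high.
- clamp (a joint): Travel in m of the clamp carriage (knob and jaw together) along the shaker's +x: 0 at slot_start, 0.055 at slot_corner (hard stop). Starts at 0 to 0.015. Sliding takes about 4 N plus 8 N per m/s, and up to 4 N more in the last 4 mm, where the jaw spring is squeezed. It stays where it is left (may ease back 3 mm at the corner). In the side leg the pin has 3 mm play: it may read 0.052.
- latch (a joint): Travel in m of the knob and pin across the carriage along the shaker's +y: 0 (within 0.0015) while the pin is in the first leg; it can grow only at the corner (clamp above about 0.052), up to 0.034 at slot_end, a hard stop. Sliding takes about 2.5 N plus slot friction; it stays where it is left.
- knob: Orange upright cylindrical knob on the pin, diameter 26, 34 mm tall, black disc on top and a thin black band (look only). Origin at the centre of its underside, on the pin's axis, 129.5 mm above the bench. It cannot be lifted off.
- knob_top (a point): Centre of the knob's top, 163.5 mm above the bench.
- jaw_pad: Black rubber pad on the sprung jaw bar of the carriage, 88 wide, 8 high; its face is 90 mm ahead (shaker +x) of the pin while the jaw spring is slack; the jaw yields up to 7 mm at 0.8 N per mm. The body's origin is not on the pad: it is at bench height, below the pin as it stands with latch at 0.
- well_plate: Clear 24-well plate with lid, 85.5 (its x) x 127.8 (its y) x 20 mm high, 0.05 to 0.13 kg, lying on the platform between the rails, 5 to 15 mm short of the rear stop at the start. Origin at the centre of its underside; against the stop this is at x = 88.75 mm in the shaker's frame. The locked jaw presses it with 0.8 to 3 N.
- beaker: Bystander: glass beaker, diameter 68, 90 tall, standing on the bench beside the shaker; origin at the centre of its foot (mm).
- petri_dish: Bystander: clear closed Petri dish, diameter 94, 16 high, on the bench in front of the shaker; origin at the centre of its underside (mm).
- tip_box: Bystander: blue pipette-tip box, 127 x 87, 80 high, on the bench on the shaker's other side; origin at the centre of its underside (mm).
- media_bottle: Bystander: glass bottle with blue cap, diameter 72, 160 tall; origin at the centre of its foot (mm).
- wash_bottle: Bystander: white squeeze bottle with red cap and bent spout, diameter 68, 180 tall; origin at the centre of its foot (mm).
- tube_rack: Bystander: orange tube rack with coloured caps, 100 x 200, 53 high; origin at the centre of its underside (mm).
- marker: Bystander: white and green marker pen lying down, 130 long, 13 thick; origin under its middle (mm).
Mind the look-alikes: they are no part of the job. Leave any red look-alike of the well_plate alone.

How it is judged:
By the outcome, as a careful person would: the job done as asked, in the order asked, and still so for the second after the job is handed in, with the robot touching nothing.
It also fails if it takes over 38 s, if anything falls off the work surface, if the arm or the gripper's body presses on something with over 40 N, if the wrist force passes 120 N, or if a joint passes its speed limit or range.

ROBOT

A 7-joint arm with a two-finger parallel gripper is mounted at the origin on the work surface. World frame = base frame: x ahead of the robot, y to its left, z up, the work surface at z = 0. Lengths are in m, angles in rad, forces in N, time in s.
With the tool pointing down it reaches from about 0.35 to 0.775 m from the base axis. Payload 3.1 kg.
Tool frame: the origin (TCP) lies where the fingers leave the gripper's body, on its centre line; the fingertips stand 73 mm ahead of it and the grasp point (between the pads) lies 54 mm ahead of it (ctrl.pinch_z is the distance from the TCP to the grasp point, in m); z points along the fingers, y is the line along which they close (so a half turn about z gives the same grasp; the last joint's range is limited). The gripper opens to 85 mm and grips with 20 to 120 N. Pads are 22 mm wide; open, the fingers measure 114 mm over their backs; the gripper's body (76 mm by 85 mm) begins 54 mm behind the grasp point. The pads swing forward as they close: fully open they stand 13 mm farther back than shut.
Start: joints at [-1.357, 0.311, 0.014, 1.512, -0.004, 1.319, -0.027], TCP at [0.139, 0.532, 0.304] pointing down, gripper open.
Joint ranges: [-2.7, 2.7], [-0.3, 1.91], [-1.27, 1.3], [0.12, 2.57], [-1.44, 4.58], [0.2, 2.03], [-3.05, 3.05]. Speed limits (rad/s): [2.79, 2.79, 3.14, 3.14, 3.14, 3.14, 3.14].

INTERFACE

Orientations are given as a rotation vector (axis times angle).
In Python, from station import ctrl gives the robot as it stands. Calls block until the motion is done:
- ctrl.movep(position, orientation): joint-space move of the TCP to a pose.
- ctrl.line_to(position, attitude=None, vel=0.15): straight line of the TCP; attitude=None keeps the orientation; vel is the mean speed in m/s.
- ctrl.set_joints(angles): joint-space move.
- ctrl.command_gripper(opening, f_grip=None): finger opening in m; f_grip is the grip in N (None keeps the last); returns when the fingers have stopped.
- ctrl.hold(seconds).
- ctrl.solve_ik(position, orientation): joint angles nearest the present ones, or None.
- ctrl.observe(): the state.
- ctrl.camera(name): name is "scene" or "top" or "wrist"; returns the picture (384x512x3 uint8, red, green, blue); there is no depth.
- ctrl.camera_model(name): a dict with "mtx" (3x3 intrinsics, pixels), "view" (4x4, takes a point from world to camera coordinates). Camera axes: x right, y down, z forward; pixel columns grow to the right and rows downward; lengths in m; the calibration is good to about 2 mm. The wrist camera is an equidistant fisheye: a pixel r from the principal point sees the ray r / f radians off the axis. A picture is of the moment at which its call begins: read the wrist's pose just before it. camera_model takes no time and is no camera call; for the wrist camera it gives the pose at the moment of the call.
A pose or a line that the arm cannot do raises ctrl.Unreachable and nothing moves.
- ctrl.finish_job(): hands the job in; it is judged then, once.
The state is a dict: "time_s": time; "joints": joint angles; "joint_velocities": joint speeds; "effort": joint torques, N m; "ee_pos": TCP position; "tcp_rot": TCP orientation; "wrist_force": force on the tool from outside, world axes, zero at the start; "wrist_torque": the same for the moment, N m; "width": finger opening in m; "finger_force": force on a finger pad.
Only numpy, scipy, OpenCV 4.12 (cv2) and the standard library are available. Lean on these libraries where they do the work, as an engineer would, in place of code of your own. Each camera call takes 0.05 s, during which the arm holds its last target. There are 200 camera calls.

## Working session

There is one attempt and no reset: what is moved stays moved. The work goes in short steps, each a Python script; the robot and the scene stay as the last script left them, time stands still between calls to the robot, and variables do not carry over. Pictures are saved under pics/ and viewed, at most 10 in all, crops included, and the job is handed in when it is done.

```bash
mkdir -p pics; ls; python3 - <<'E'
from station import ctrl
import cv2,numpy as np
a=ctrl.camera("scene");b=ctrl.camera("top")
cv2.imwrite("pics/s.png",a[:,:,::-1]);cv2.imwrite("pics/t.png",b[:,:,::-1])
for n in("scene","top"):print(ctrl.camera_model(n))
o=ctrl.observe();print(o["time_s"],o["ee_pos"],o["tcp_rot"],o["width"],ctrl.pinch_z)
E
```

```text
pics
{'mtx': array([[416.12622502,   0.        , 255.73443405],
       [  0.        , 416.12622502, 195.28916218],
       [  0.        ,   0.        ,   1.        ]]), 'view': array([[-0.99769603,  0.06644394,  0.01370562,  0.57327493],
       [ 0.03293645,  0.6509923 , -0.75836945,  0.09532989],
       [-0.05931131, -0.75617077, -0.65168086,  1.72015348],
       [ 0.        ,  0.        ,  0.        ,  1.        ]])}
{'mtx': array([[462.70700376,   0.        , 261.67577308],
       [  0.        , 462.70700376, 190.12961322],
       [  0.        ,   0.        ,   1.        ]]), 'view': array([[-0.06371323, -0.99796139, -0.0037002 ,  0.0088529 ],
       [-0.97437621,  0.06300805, -0.21591895,  0.61161367],
       [ 0.21571192, -0.01015151, -0.97640428,  1.89620146],
       [ 0.        ,  0.        ,  0.        ,  1.        ]])}
0.1 [0.13902698 0.53161702 0.30294088] [-0.40050941 -3.11581178  0.00330268] 0.08540347364743672 0.0539
```

View pics/t.png

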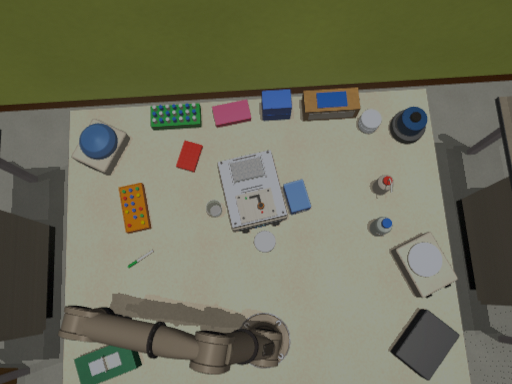

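View pics/s.png

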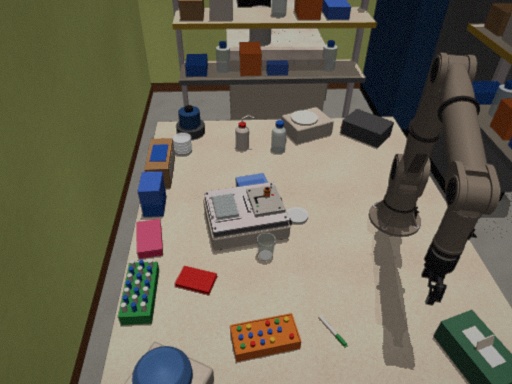

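The top view shows the white shaker at about (252,192), with its front toward the robot. The slot and knob are near (260,205), the plate near (247,168) and the red look-alike at (189,156). In the scene view the knob is at about (267,191). Next I take one close crop of both views.

```bash
python3 - <<'E'
import cv2,numpy as np
a=cv2.imread("pics/t.png")[145:241,205:320];b=cv2.imread("pics/s.png")[175:265,195:315]
a=cv2.resize(a,(460,384),interpolation=cv2.INTER_CUBIC)
b=cv2.resize(b,None,fx=3,fy=3,interpolation=cv2.INTER_CUBIC)
w=np.zeros((384,800,3),np.uint8);w[:,:440]=a[:,:440];w[:270,440:]=b
cv2.imwrite("pics/c.png",w)
E
```

```text
(no output)
```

View pics/c.png

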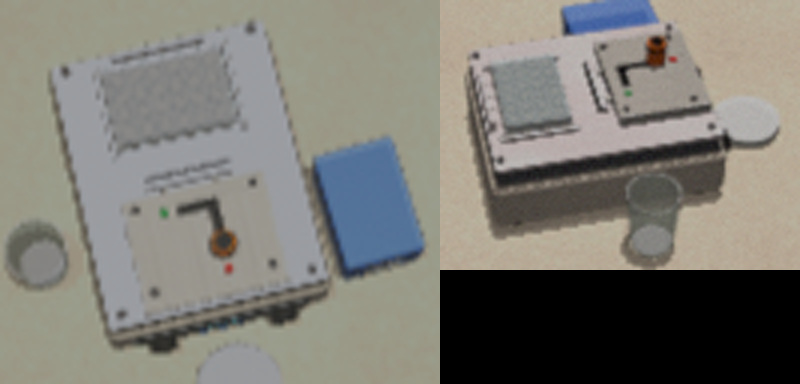

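Candidates for the orange knob in the top view:
- Upright orange cylinder with a black top at the red dot of the slot, (261,206). This is the knob.
- Orange tube rack, (135,208).
- Orange-brown box, (331,104).

The crop confirms the choice: the slot runs from the red dot to a corner and then to the green dot at about (246,198). The clear plate is at (247,170), and the red look-alike at (189,156) is not the target.

```bash
cat > h.py <<'E'
from station import ctrl
import numpy as np, cv2
from scipy.spatial.transform import Rotation as R
def ray(name,px,z,m=None):
    m=m or ctrl.camera_model(name);K=m["mtx"];V=m["view"]
    d=np.linalg.solve(K,[px[0],px[1],1.])
    if name=="wrist":
        r=np.hypot(d[0],d[1]);d=np.array([*(d[:2]/max(r,1e-9)*np.sin(r)),np.cos(r)])
    Rm=V[:3,:3];c=-Rm.T@V[:3,3];w=Rm.T@d
    return c+w*(z-c[2])/w[2]
def down(yaw): # tool y (closing axis) along direction yaw+90deg, z down
    c,s=np.cos(yaw),np.sin(yaw)
    y=np.array([-s,c,0]);z=np.array([0,0,-1.]);return R.from_matrix(np.c_[np.cross(y,z),y,z]).as_rotvec()
E
python3 - <<'E'
from h import *
s=[(65,72),(250,28),(312,268),(121,314)]
P=np.array([ray("top",(205+(u-1.5)/4,145+(v-1.5)/4),.1135) for u,v in s])[:,:2]
FL=P[0];FR=P[1];NR=P[2];NL=P[3]
x=(FL+FR-NL-NR)/2; y=(FL+NL-FR-NR)/2
print(P.round(4),x,y,np.degrees(np.arctan2(x[1],x[0])),np.degrees(np.arctan2(-y[0],y[1])))
g=[(165,213,"green"),(228,268,"red"),(222,242,"knob")]
q={n:ray("top",(205+(u-1.5)/4,145+(v-1.5)/4),.1635 if n=="knob" else .128)[:2] for u,v,n in g}
c=P.mean(0);yaw=np.arctan2(x[1],x[0]);M=np.array([[np.cos(yaw),np.sin(yaw)],[-np.sin(yaw),np.cos(yaw)]])
print(c,{n:(M@(v-c)).round(4) for n,v in q.items()})
img=cv2.imread("pics/s.png");h=cv2.cvtColor(img,cv2.COLOR_BGR2HSV)
for f in("pics/s.png","pics/t.png"):
    h=cv2.cvtColor(cv2.imread(f),cv2.COLOR_BGR2HSV);m=cv2.inRange(h,(3,130,60),(18,255,255))
    n,_,st,ce=cv2.connectedComponentsWithStats(m);print([(tuple(st[i][:5]),ce[i].round(1)) for i in range(1,n) if st[i][4]>5])
for yw in (yaw,yaw+np.pi):print(yw,ctrl.solve_ik([*(q["knob"]),.32],down(yw)))
E
```

```text
[[ 0.7296  0.1334]
 [ 0.7651 -0.0634]
 [ 0.5051 -0.1098]
 [ 0.4702  0.0879]] [0.2596995  0.04594472] [-0.03516544  0.19725281] 10.032668831388738 10.108267446233919
[0.61749298 0.01202291] {'green': array([-0.0432,  0.0329]), 'red': array([-0.114 , -0.0163]), 'knob': array([-0.0929, -0.0153])}
[((np.int32(179), np.int32(0), np.int32(24), np.int32(2), np.int32(43)), array([189.5,   0.5])), ((np.int32(295), np.int32(0), np.int32(28), np.int32(20), np.int32(511)), array([308.2,   9.1])), ((np.int32(493), np.int32(4), np.int32(19), np.int32(9), np.int32(92)), array([504.5,   6.9])), ((np.int32(181), np.int32(7), np.int32(21), np.int32(13), np.int32(62)), array([189.5,  14. ])), ((np.int32(240), np.int32(42), np.int32(22), np.int32(34), np.int32(716)), array([250.1,  58.6])), ((np.int32(194), np.int32(89), np.int32(5), np.int32(2), np.int32(6)), array([195.8,  89.8])), ((np.int32(490), np.int32(99), np.int32(22), np.int32(41), np.int32(650)), array([503.1, 119.4])), ((np.int32(145), np.int32(139), np.int32(27), np.int32(39), np.int32(304)), array([160.1, 158.3])), ((np.int32(148), np.int3
[... 857 characters left out ...]
((np.int32(191), np.int32(145), np.int32(12), np.int32(27), np.int32(40)), array([196.8, 160. ])), ((np.int32(185), np.int32(162), np.int32(6), np.int32(3), np.int32(8)), array([187.9, 162.8])), ((np.int32(383), np.int32(176), np.int32(7), np.int32(9), np.int32(27)), array([386.1, 180.9])), ((np.int32(119), np.int32(183), np.int32(32), np.int32(50), np.int32(980)), array([134.5, 208.3])), ((np.int32(258), np.int32(203), np.int32(6), np.int32(6), np.int32(13)), array([260.9, 206.2]))]
0.17510310386994532 [-0.61897648  0.32191564  0.82184359  1.56240373 -0.23914661  1.3618305
  1.97296592]
3.3166957574597387 [-0.67588851  0.34220339  0.90846514  1.56414449 -0.27346948  1.36935021
 -1.13621267]
```

```bash
cat >> h.py <<'E'
YAW=np.radians(10.05);O=np.array([.6175,.0120])
def W(x,y,z): # shaker frame (m) -> world
    c,s=np.cos(YAW),np.sin(YAW);return np.array([O[0]+c*x-s*y,O[1]+s*x+c*y,z])
def S(p):
    c,s=np.cos(YAW),np.sin(YAW);d=np.asarray(p)[:2]-O;return np.array([c*d[0]+s*d[1],-s*d[0]+c*d[1]])
def F():
    f=ctrl.observe()["wrist_force"];c,s=np.cos(YAW),np.sin(YAW);return np.array([c*f[0]+s*f[1],-s*f[0]+c*f[1],f[2]])
E
python3 - <<'E'
from h import *
ctrl.command_gripper(0.0)
ctrl.movep(W(-.135,-.017,.30),down(YAW+np.pi))
m=ctrl.camera_model("wrist");i=ctrl.camera("wrist");o=ctrl.observe()
np.savez("w1.npz",**m)
cv2.imwrite("pics/w1.png",i[:,:,::-1])
print(o["time_s"],S(o["ee_pos"]),o["ee_pos"],o["width"],F(),m["mtx"])
V=m["view"];print(-V[:3,:3].T@V[:3,3])
E
```

```text
3.2667 [-0.13456773 -0.01566436] [ 0.48773065 -0.02690708  0.29982861] 0.00022397721016093148 [-0.02741535 -0.15035746  0.74615494] [[297.31863964   0.         253.8480216 ]
 [  0.         297.31863964 184.68984771]
 [  0.           0.           1.        ]]
[ 0.55548642 -0.01512696  0.36942542]
```

View pics/w1.png

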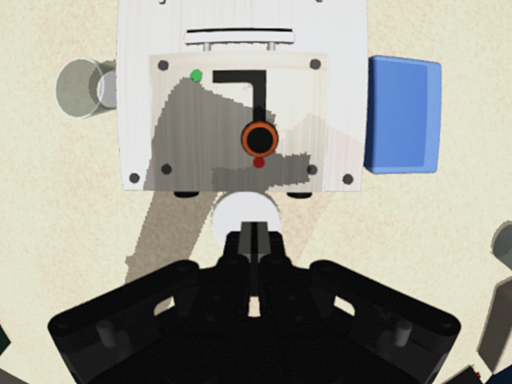

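The wrist view shows the knob's top disc at (260,140), the green dot at (196,76), the red dot at (259,162), and the gate screws at (163,65), (315,64), (312,170) and (166,169). I use the gate screws to refine the frame, then start the push.

```bash
python3 - <<'E'
from h import *
m=dict(np.load("w1.npz"))
p=lambda u,v,z:ray("wrist",(u,v),z,m)
G=np.array([p(*q,.128)[:2] for q in[(163,65),(315,64),(312,170),(166,169)]])
x=(G[0]+G[1]-G[2]-G[3])/2;y=(G[0]+G[3]-G[1]-G[2])/2
print("gate c",S(G.mean(0)),"yaw",np.degrees([np.arctan2(x[1],x[0]),np.arctan2(-y[0],y[1])]))
i=cv2.cvtColor(cv2.imread("pics/w1.png"),cv2.COLOR_BGR2HSV)
k=cv2.inRange(i,(3,130,60),(18,255,255));k[:110]=0;k[160:]=0;k[:,:235]=0;k[:,285:]=0
(u,v),r=cv2.minEnclosingCircle(cv2.findNonZero(k));print(u,v,r,"knob",S(p(u,v,.1635)),"disc",S(p(260,140,.1635)))
for q in[(196,76),(259,162),(266,71),(214,71)]:print(S(p(*q,.128)))
E
```

```text
gate c [-0.07738082 -0.00332502] yaw [9.88185723 9.75377077]
259.2886047363281 139.1544647216797 18.353715896606445 knob [-0.09184117 -0.0199639 ] disc [-0.09243415 -0.02046267]
[-0.04387979  0.03058298]
[-0.11540504 -0.02055155]
[-0.04067571 -0.0257584 ]
[-0.04030245  0.01585213]
```

```bash
sed -i 's/^YAW=.*/YAW=np.radians(9.9);O=np.array([.6191,.0097])/' h.py
python3 - <<'E'
from h import *
Z=.215;A=down(YAW+np.pi)
ctrl.line_to(W(-.138,-.017,.23),A,vel=.2)
ctrl.line_to(W(-.138,-.017,Z),vel=.1)
f0=F();print("f0",f0.round(2),S(ctrl.observe()["ee_pos"]))
for x in(-.12,-.105,-.09,-.078,-.072):
    ctrl.line_to(W(x,-.017,Z),vel=.06);print(x,(F()-f0).round(2),S(ctrl.observe()["ee_pos"]).round(4))
while x<-.055:
    x+=.0015;ctrl.line_to(W(x,-.017,Z),vel=.03);f=F()-f0
    print(round(x,4),f.round(2),S(ctrl.observe()["ee_pos"]).round(4))
    if f[0]<-14 or abs(f[1])>10:break
m=ctrl.camera_model("wrist");i=ctrl.camera("wrist")
cv2.imwrite("pics/w2.png",i[:,:,::-1]);np.savez("w2.npz",f0=f0,**m)
print(ctrl.observe()["time_s"])
E
```

```text
f0 [ 0.37 -0.18 -0.98] [-0.13762359 -0.01698004]
-0.12 [ 0.01 -1.04  0.08] [-0.1196 -0.0171]
-0.105 [-1.46 -0.48  0.24] [-0.1047 -0.0172]
-0.09 [-0.67 -0.21  0.51] [-0.0896 -0.017 ]
-0.078 [-1.11 -0.97  1.01] [-0.0777 -0.0169]
-0.072 [-2.2  -0.97  0.44] [-0.072  -0.0169]
-0.0705 [-4.21  0.75  1.85] [-0.0709 -0.0169]
-0.069 [-5.1  -0.53  3.58] [-0.0694 -0.017 ]
-0.0675 [-6.58  0.73  2.71] [-0.068 -0.017]
-0.066 [-7.38  0.38  4.68] [-0.0668 -0.017 ]
-0.0645 [-9.14  1.33  5.72] [-0.0665 -0.0171]
-0.063 [-11.58   1.78   8.9 ] [-0.0662 -0.0171]
-0.0615 [-15.32   2.82  10.37] [-0.0659 -0.0172]
7.7167
```

View pics/w2.png

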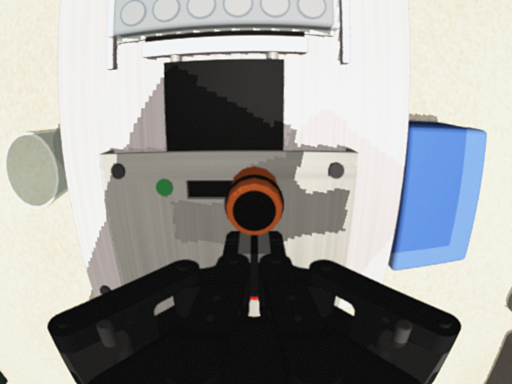

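The knob is at the corner, with its top at (253,208). The side leg is open to the left, toward the green dot at (164,187), and the jaw is at the plate. I now back off, go round to the knob's −y side and push along +y. The tool is turned 20° so the push leans slightly toward +x, keeping the pin on the far edge.

```bash
python3 - <<'E'
from h import *
Z=.215;a=np.radians(20);A=down(YAW+np.pi-a)
ctrl.line_to(W(-.095,-.017,Z),vel=.15)
ctrl.line_to(W(-.095,-.066,Z),A,vel=.12)
X=-.0494
ctrl.line_to(W(X,-.066,Z),vel=.12)
f0=F();print("f0",f0.round(2),S(ctrl.observe()["ee_pos"]).round(4),ctrl.observe()["time_s"])
y=-.066
while y<0:
    y+=.004 if y<-.018 else .0015
    ctrl.line_to(W(X,y,Z),vel=.05);f=F()-f0
    print(round(y,4),f.round(1),S(ctrl.observe()["ee_pos"]).round(4))
    if f[1]<-14 or abs(f[0])>12:break
m=ctrl.camera_model("wrist");i=ctrl.camera("wrist")
cv2.imwrite("pics/w3.png",i[:,:,::-1]);np.savez("w3.npz",f0=f0,**m)
print(ctrl.observe()["time_s"])
E
```

```text
f0 [-1.11 -0.84 -0.3 ] [-0.0497 -0.0655] 9.1833
-0.062 [1.9 1.2 1. ] [-0.0499 -0.0614]
-0.058 [1.3 1.2 1. ] [-0.0494 -0.0575]
-0.054 [ 1.8  1.8 -0.3] [-0.0493 -0.0535]
-0.05 [0.5 1.  0.5] [-0.0493 -0.0495]
-0.046 [1.2 0.9 0.7] [-0.0493 -0.0455]
-0.042 [ 0.7 -0.5  1.6] [-0.0495 -0.0421]
-0.038 [ 1.6 -1.7  1.3] [-0.0496 -0.0383]
-0.034 [-0.6 -1.6  0.4] [-0.0495 -0.0337]
-0.03 [-1.  -0.5  0.7] [-0.0495 -0.0294]
-0.026 [ 0.2 -0.6  1.5] [-0.0494 -0.0253]
-0.022 [ 0.4 -0.1  0.5] [-0.0494 -0.0213]
-0.018 [ 0.6 -0.5  0.6] [-0.0494 -0.0173]
-0.0165 [ 0.8 -0.6  0.3] [-0.0494 -0.0164]
-0.015 [ 0.4 -1.6  0.7] [-0.0494 -0.015 ]
-0.0135 [-0.4 -1.   0.4] [-0.0494 -0.0133]
-0.012 [ 0.  -0.9  0.4] [-0.0494 -0.0118]
-0.0105 [-0.3 -1.1  0.5] [-0.0494 -0.0102]
-0.009 [ 0.3 -1.9 -0.4] [-0.0494 -0.009 ]
-0.0075 [ 0.9 -4.1 -1. ] [-0.0495 -0.0086]
-0.006 [ 0.8 -5.4 -1.8] [-0.0495 -0.0084]
-0.0045 [ 0.3 -7.7 -2.5] [-0.0496 -0.0082]
-0.003 [ 1.6 -9.7 -4.6] [-0.0496 -0.008 ]
-0.0015 [  2.2 -12.2  -3.3] [-0.0497 -0.0077]
0.0 [  1.9 -13.6  -6.2] [-0.0497 -0.0075]
15.2333
```

View pics/w3.png

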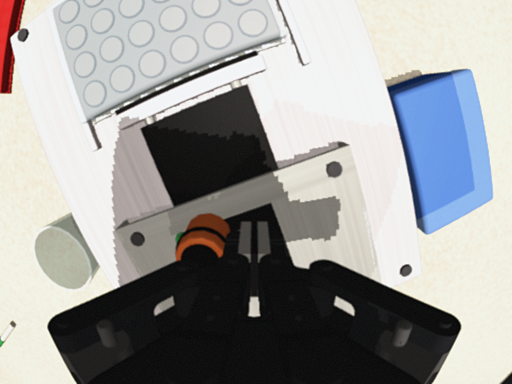

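The knob at (203,240) is stopped hard at the green-dot end. Contact began at y ≈ −0.042 and it stopped at −0.0083, which is 34 mm of travel. I retreat and check.

```bash
python3 - <<'E'
from h import *
A=down(YAW+np.pi)
ctrl.line_to(W(-.052,-.04,.215),vel=.1)
ctrl.line_to(W(-.06,-.05,.30),vel=.2)
ctrl.line_to(W(-.13,-.02,.30),A,vel=.2)
m=ctrl.camera_model("wrist");i=ctrl.camera("wrist");cv2.imwrite("pics/w4.png",i[:,:,::-1])
h=cv2.cvtColor(i,cv2.COLOR_RGB2HSV);k=cv2.inRange(h,(3,130,60),(18,255,255));k[200:]=0;k[:,:180]=0;k[:,300:]=0
n,_,st,ce=cv2.connectedComponentsWithStats(k);j=1+st[1:,4].argmax();x,y,w,hh=st[j][:4]
print(st[j],"knob",S(ray("wrist",(x+w/2,y+hh/2),.1635,m)),ctrl.observe()["time_s"])
E
```

```text
[185  62  36  36 512] knob [-0.0451661   0.01489063] 16.95
```

View pics/w4.png

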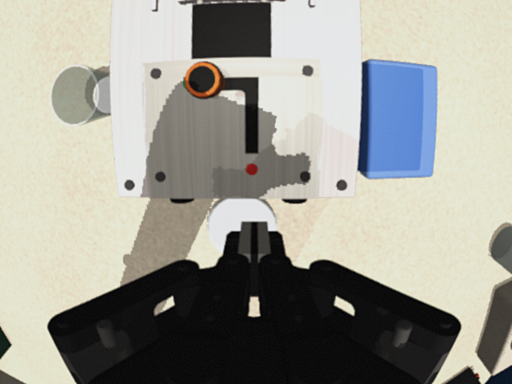

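The knob at (203,80) sits at the closed end of the side leg and the first leg is empty. The bystanders in view are where they were and the arm is clear, so I hand the job in.

```bash
python3 -c "
from station import ctrl
print(ctrl.finish_job())"
```

```text
the job is handed in; nothing more can be done
None
```

I pushed the knob to the corner and then to the hard stop at the end of the side leg, with fingers closed and pushes up to about 15 N. I handed the job in with the arm clear after about 17 s; that the plate sits against the rear stop I infer from the jaw's full travel, as I did not measure it.

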